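# Unpin and open the sample case

## Task

The blue sample case on the lab bench is held shut by a red-handled retaining pin through its hasp staple. Pull the pin out sideways and lay it in the white tray, and swing the case's lid wide open by its yellow handle, so that it stands open on its own. Do not force the lid while the pin is in, and do not tip over the bottles or the beaker.

Things in the scene. Friction and masses are not known exactly. Their poses are not given: they have to be found in the camera images.
- case: Blue steel case fixed to the bench, 170 (x) x 240 (y) x 100 mm high, origin at the centre of its underside, z up. Its front is its -x side; the lid is hinged along the top of its +x side. The staple stands before its front, 90 mm to the -y side of the middle; the lid's hasp leaf (44 mm wide along y, top 106 mm above the bench) lies round it, and the pin comes out along the case's -y.
- staple (a point): Middle of the staple's opening (16 mm wide and high), 45 mm in front of the case's front wall and 111 mm above the bench; the staple is 8 mm thick along the case's y, its top 130 mm above the bench. The pin runs through it along the case's y, above the hasp leaf. Axes as the case's.
- pin_grip (a point): Centre of the loose pin's red paddle grip, 16 (pin's x) x 28 (y) x 40 mm (z). The shaft, 10 mm thick, 85 mm long, runs from it to the pin's +y, 2 mm higher. Pin 70 g, a few mm of play. At the start its axes are about the case's (it may roll a little) and this point is 49 mm to the case's -y from the staple. Slid 60 mm along the case's -y it is free of the staple, 80 mm: of the leaf too.
- pin_tip (a point): Free end of the pin's shaft, on its axis, 99 mm from the centre of the grip. Axes as the pin's.
- lid (a joint): Lid angle in rad: 0 shut, growing as its front edge rises, stop at 1.5 (nearly upright). Flat plate of about 0.35 kg, top 109 mm above the bench when shut; a stiff hinge holds it at any angle; about 4 N upward on the handle lifts it. While the pin is in it rises by about 0.03 only.
- lid_handle (a point): Middle of the lid's yellow D-handle: a round bar 10 mm thick, 80 mm long along the case's y, in the plane of the lid 50 mm in front of its front edge with open space between, 104 mm above the bench when shut, 30 mm to the +y side of the case's middle. Pinched from above across the bar, it turns between the fingers as the lid swings. Axes as the lid's.
- lid_hinge (a point): Middle of the lid's hinge line, which runs along the case's y axis, 100.5 mm above the bench; the handle bar swings about it at 220 mm.
- tray: White open tray fixed to the bench, 150 (x) x 210 (y) x 28 mm high, walls and floor 4 to 5 mm thick, origin at the centre of its underside, z up.
- reagent: Amber reagent bottle, blue cap, 72 mm across, 160 mm tall, standing; origin at the centre of its underside.
- beaker: Glass beaker, 90 mm across, 120 mm tall, standing; origin at the centre of its underside.
- washbottle: White bottle with red cap, 68 mm across, 120 mm tall, standing; origin at the centre of its underside.
Mind the look-alikes: they are no part of the job. Of the things that look like the part that bears pin_grip, the middle-sized one is meant.

How it is judged (in metres and radians):
On the way, in this order (a step that is already met when the one before it is completed fails the run):
1. the pin is right out of the staple while the lid is still shut (distance between pin_grip and staple above 0.105 m and value of joint lid below 0.06 rad), for 0.1 s.
2. the lid is swung wide open (value of joint lid above 0.9 rad), for 0.2 s.
At the end, for the whole second after the job is handed in: The lid stands still at more than 0.9 rad (about 52 degrees), and the whole pin lies at rest in the tray: grip centre and tip within the tray's outline and less than 50 mm above its underside (value of joint lid above 0.9 rad and velocity of joint lid between -0.05 and 0.05 rad/s and x of pin_grip in the frame of tray between -0.075 and 0.075 m and y of pin_grip in the frame of tray between -0.105 and 0.105 m and z of each of pin_grip, pin_tip in the frame of tray below 0.05 m and x of pin_tip in the frame of tray between -0.075 and 0.075 m and y of pin_tip in the frame of tray between -0.105 and 0.105 m and linear speed of pin below 0.03 m/s); the robot touches nothing.
It fails at once if the reagent is tipped over (angle between reagent's own z axis and vertical above 0.6 rad).
It fails at once if the beaker is tipped over (angle between beaker's own z axis and vertical above 0.6 rad).
It fails at once if the washbottle is tipped over (angle between washbottle's own z axis and vertical above 0.6 rad).
It fails at once if the lid is forced hard against the pin (distance between pin_grip and staple below 0.095 m and value of joint lid above 0.02 rad and contact force between pin and lid above 25 N).
It also fails if it takes over 61 s, if anything falls off the work surface, if the arm or the gripper's body presses on something with over 40 N, if the wrist force passes 120 N, or if a joint passes its speed limit or range.

## Robot

A 6-joint arm with a two-finger parallel gripper is mounted at the origin on the work surface. World frame = base frame: x ahead of the robot, y to its left, z up, the work surface at z = 0. Lengths are in mm, angles in degrees, forces in N, time in s.
With the tool pointing down it reaches from about 300 to 750 mm from the base axis. Payload 8.5 kg.
Tool frame: the origin (TCP) lies between the finger pads; the fingertips stand 11 mm ahead of it and the grasp point (between the pads) lies 8 mm behind it; z points along the fingers, y is the line along which they close (so a half turn about z gives the same grasp; the last joint's range is limited). The gripper opens to 85 mm and grips with 20 to 120 N. Pads are 22 mm wide; open, the fingers measure 114 mm over their backs; the gripper's body (76 mm by 85 mm) begins 54 mm behind the grasp point. The pads swing forward as they close: fully open they stand 13 mm farther back than shut.
Start: joints at [57.966, 21.807, 74.336, -0, 83.858, -12.336], TCP at [185.378, 517.799, 242.322] pointing down, gripper open.
Joint ranges: [-178.18, 178.18], [-50.72, 133.34], [12.68, 142.11], [-81.47, 261.47], [9.98, 163.14], [-165.26, 165.26]. Speed limits (degrees/s): [136.94, 136.94, 180, 180, 180, 180].

## Interface

Orientations are given as [roll, pitch, yaw] about the fixed x, y, z axes, in that order (R = Rz(yaw) Ry(pitch) Rx(roll)).
In Python, from plant import r gives the robot as it stands.
- The arm moves only by the tool drive_tool, never from a script. Its argument "rows" is a list that holds one entry, the list of rows, each a list of 5 numbers: the shift along the world's x, y, z in cm, then the turn about the world's z in degrees, then the opening in per cent of the stroke, from 0 (shut) to 100 (fully open). In form: [[[x, y, z, spin, claw], ...]]. A call has 1 to 12 rows; each row is the pose to reach, as a shift and turn from the pose commanded when the call began; what a row does not reach only later rows make up. A row lasts 1/10 s, in which the tool goes at most 50 mm and 8.59 degrees, less where a joint would pass 70% of its speed; a pose out of reach is approached as far as the arm can. A call with a gripper value outside its range is refused whole. The fingers move at their own pace and stop on an object; "squeeze" is the grip in N (left out, the last holds). Time passes only in rows, so rows that repeat a pose let the fingers close. It gives the time, the measured TCP pose, the force, the opening and the grip force at its end, in the units of the state.
- r.observe(): the state, without advancing time (a new reading comes with each control period).
- r.grab_frame(name): name is "scene" or "top"; returns the picture (384x512x3 uint8, blue, green, red); there is no depth.
- r.get_calibration(name): a dict with "K" (3x3 intrinsics, pixels), "world_to_cam" (4x4, takes a point from world to camera coordinates). Camera axes: x right, y up, looking along -z (the intrinsics and any distortion apply to the point x, -y, -z); pixel columns grow to the right and rows downward; lengths in mm; the calibration is good to about 2 mm. A picture is of the moment at which its call begins. get_calibration takes no time and is no camera call.
- r.hand_in(): hands the job in; it is judged then, once.
Trained networks look in the newest picture that a camera, given by its name, has taken for a name from the list of things; names that differ only in an ending like _2 or _b are one class to them, and where a whole thing is asked for, a point or a joint stands for the part that bears it (a point fixed in the world has none). Each returns a list of dicts, best first, with "conf" (0 to 1); they miss things now and then, are a little off and sometimes report something else, mostly with a low value. They report only what shows in the picture. A call takes as long as a camera call. They do not tell look-alikes from the thing itself.
- r.masks_of(target, camera): "region" (384x512 bool, what is visible of it) and "point" ([row, column] in pixels, amid what is visible of it).
The state is a dict: "time": time; "joints": joint angles; "qd": joint speeds; "tau": joint torques, N m; "eef_pos": TCP position; "orientation": TCP orientation; "contact_force": force on the tool from outside, world axes, zero at the start; "moment": the same for the moment, N m; "opening": finger opening in mm; "finger_force": force on a finger pad.
Only numpy, scipy, OpenCV 4.12 (cv2) and the standard library are available. Lean on these libraries where they do the work, as an engineer would, in place of code of your own. Each camera call takes 0.05 s, during which the arm holds its last target. There are 200 camera calls.

## Working session

There is one attempt and no reset: what is moved stays moved. The work goes in short steps, Python scripts to look and compute and a tool call to move; the robot and the scene stay as the last step left them, time stands still between calls to the robot, and variables do not carry over. Pictures are saved under pics/ and viewed, at most 10 in all, crops included, and the job is handed in when it is done.

Besides the shell and the picture viewer there is one more tool, called after "Request:" in YAML: its name, and indented under it one key for each argument. drive_tool: Moves the arm, as the interface text tells. Its arguments: {"type":"object","properties":{"rows":{"type":"array","items":{"type":"array","items":{"type":"array","items":{"type":"number"}}}},"squeeze":{"type":"number"}},"required":["rows"]}

```bash
mkdir -p pics; ls
python3 - <<'E'
from plant import r
import cv2,numpy as np
o=r.observe();print(o['time'],o['eef_pos'],o['orientation'],o['opening'])
for n in('scene','top'):
    im=r.grab_frame(n);cv2.imwrite(f'pics/{n}0.png',im)
    c=r.get_calibration(n);print(n,{k:(np.round(v,3).tolist() if not isinstance(v,str) else v) for k,v in c.items()})
    for t in('pin_grip','lid_handle','tray','case','reagent','beaker','washbottle','lid','pin_tip'):
        print(t,[(round(d['conf'],2),np.round(d['point']).tolist(),int(d['region'].sum())) for d in r.masks_of(t,n)])
E
```

```text
pics
0.0 [185.21255427 517.57678995 241.70910049] [-1.79918377e+02 -1.85075887e-02  1.60303335e+02] 85.16578114429527
scene {'K': [[408.166, 0.0, 257.193], [0.0, 408.166, 199.891], [0.0, 0.0, 1.0]], 'world_to_cam': [[0.642, 0.766, -0.006, -344.737], [-0.599, 0.507, 0.62, 174.678], [0.478, -0.395, 0.785, -1323.63], [0.0, 0.0, 0.0, 1.0]]}
pin_grip [(0.83, [220.0, 90.0], 522), (0.58, [264.0, 139.0], 79), (0.57, [233.0, 224.0], 308)]
lid_handle [(0.7, [254.0, 298.0], 7222), (0.24, [158.0, 366.0], 969)]
tray [(0.9, [329.0, 151.0], 6394)]
case [(0.92, [259.0, 294.0], 9716), (0.55, [325.0, 149.0], 6459)]
reagent [(0.9, [158.0, 366.0], 1070)]
beaker [(0.68, [135.0, 298.0], 1097)]
washbottle [(0.56, [342.0, 221.0], 1025)]
lid [(0.76, [255.0, 297.0], 7378)]
pin_tip [(0.63, [263.0, 140.0], 104), (0.58, [219.0, 89.0], 514), (0.55, [236.0, 227.0], 287)]
top {'K': [[452.759, 0.0, 260.673], [0.0, 452.759, 194.712], [0.0, 0.0, 1.0]], 'world_to_cam': [[0.027, -1.0, -0.006, 47.69], [0.979, 0.025, 0.202, -475.303], [-0.201, -0.011, 0.979, -1183.464], [0.0, 0.0, 0.0, 1.0]]}
pin_grip [(0.95, [326.0, 388.0], 543), (0.62, [181.0, 306.0], 209), (0.62, [130.0, 268.0], 6267), (0.55, [244.0, 367.0], 149)]
lid_handle [(0.77, [132.0, 268.0], 6087), (0.64, [172.0, 126.0], 888)]
tray []
case [(0.83, [135.0, 267.0], 6880)]
reagent [(0.85, [173.0, 127.0], 919)]
beaker [(0.86, [250.0, 145.0], 1100)]
washbottle [(0.56, [127.0, 358.0], 659)]
lid [(0.78, [130.0, 270.0], 5753), (0.59, [172.0, 127.0], 915)]
pin_tip [(0.86, [326.0, 390.0], 628), (0.71, [182.0, 309.0], 193), (0.58, [242.0, 365.0], 123)]
```

View pics/scene0.png

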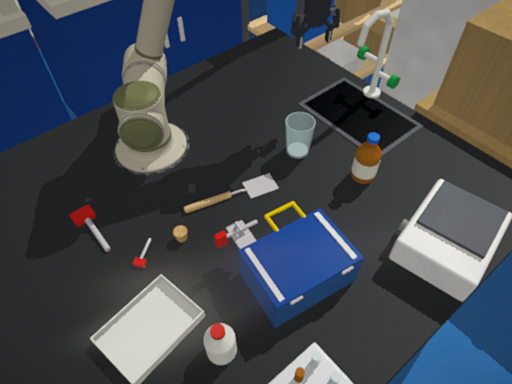

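View pics/top0.png

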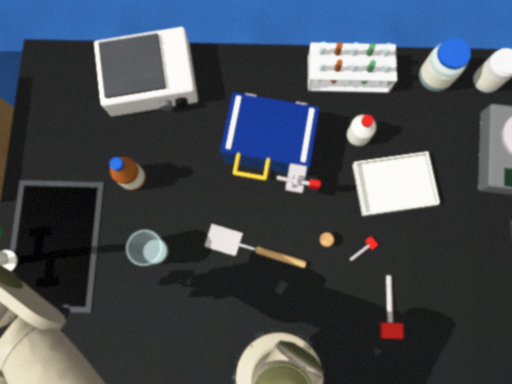

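In the scene view, three red-gripped objects show up at (col,row): large (84,215), small (139,264) and middle-sized (222,238). In the top view they are at (391,330), (371,243) and (314,183). The middle-sized one sits in the staple on the case's hasp, so it fits the description. I'll confirm it in an enlarged crop.

Run:
```python
import cv2,numpy as np
a=cv2.imread('pics/scene0.png')[190:325,200:370];b=cv2.imread('pics/top0.png')[85:220,210:450]
def up(i,k,x0,y0):
    i=cv2.resize(i,None,fx=k,fy=k,interpolation=cv2.INTER_CUBIC)
    for v in range(0,i.shape[1],k*20):cv2.putText(i,str(x0+v//k),(v,8),0,.3,(0,255,255));cv2.line(i,(v,8),(v,13),(0,255,255))
    for v in range(0,i.shape[0],k*20):cv2.putText(i,str(y0+v//k),(0,v+4),0,.3,(0,255,255))
    return i
cv2.imwrite('pics/c1.png',up(a,4,200,190));cv2.imwrite('pics/c2.png',up(b[:,:200],4,210,85))
```

```text
(no output)
```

View pics/c1.png

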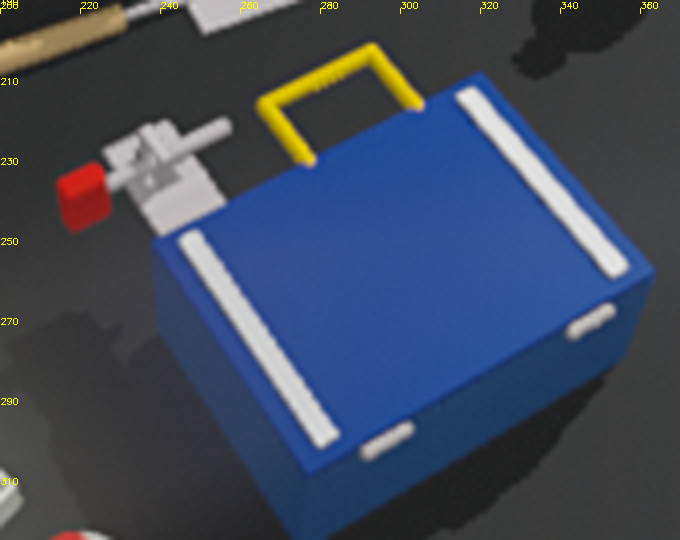

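View pics/c2.png

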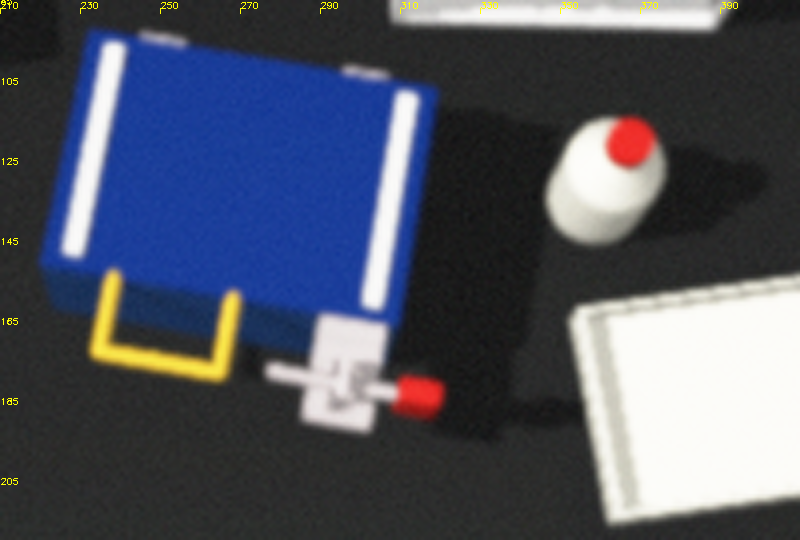

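The crop confirms it: the middle-sized red pin's grip, at scene (221,239) and top (315,184), is the one through the hasp staple. Next I'll fit the poses.

```bash
cat > h.py <<'E'
from plant import r
import numpy as np
from scipy.optimize import least_squares
C={n:r.get_calibration(n) for n in('scene','top')}
def proj(n,P):
    c=C[n];P=np.atleast_2d(P);q=P@c['world_to_cam'][:3,:3].T+c['world_to_cam'][:3,3]
    q=q*[1,-1,-1];u=q@c['K'].T;return u[:,:2]/u[:,2:]
def tri(px):
    return least_squares(lambda p:np.concatenate([proj(n,p)[0]-px[n] for n in px]),[450,0,100.])
def fit(M,obs,x0):
    def W(p):
        c,s=np.cos(p[2]),np.sin(p[2]);return np.asarray(M)@np.array([[c,s,0],[-s,c,0],[0,0,1]])+[p[0],p[1],0]
    f=lambda p:np.concatenate([(proj(n,W(p)[i])-np.array(v)).ravel() for n,d in obs.items() for i,v in d.items()])
    s=least_squares(f,x0,loss='soft_l1');return s.x,W(s.x),f(s.x).reshape(-1,2)
E
cat > a.py <<'E'
from h import *
np.set_printoptions(precision=1,suppress=True)
for n in C: print(n,-C[n]['world_to_cam'][:3,:3].T@C[n]['world_to_cam'][:3,3])
M=[[-85,-120,109],[-85,120,109],[85,120,109],[85,-120,109],[-135,-10,104],[-135,70,104],[-130,-139,109],[-130,-40,111],[-130,-90,111]]
obs={'scene':{0:(238.7,250),1:(320,208.2),2:(363.7,257.5),3:(276.2,307.5),4:(266,216),5:(293,202.5),6:(221,239.2),7:(256.5,221.2)},
'top':{0:(310,166.2),1:(220,151.2),2:(232.5,92.5),3:(319.5,107.5),4:(265,178.2),5:(234.5,172.8),6:(314.7,184.2),7:(277.5,177.5)}}
p,W,e=fit(M,obs,[600,-30,-.2]);print('case',p,np.degrees(p[2]));print(W);print(e)
for i,nm in((6,'grip'),(7,'tip'),(4,'h-'),(5,'h+')):
    s=tri({n:obs[n][i] for n in obs});print(nm,s.x,s.fun)
T=[[75,105,28],[75,-105,28],[-75,-105,28],[-75,105,28]]
o={'top':{0:(353,163),1:(430,152),2:(440,205),3:(363,216)},'scene':{2:(160,277),3:(204,314),1:(91,338)}}
import itertools
p,W,e=fit(T,o,[500,-300,.1]);print('tray',p,np.degrees(p[2]));print(W);print(e)
ray={'washbottle':((220,330),(366,120),120),'reagent':((374,138),(118,163),160),'beaker':((299,120),(147,245),120)}
for k,(s,t,z) in ray.items(): a=tri({'scene':s,'top':t});print(k,a.x,a.fun)
E
python3 a.py
```

```text
scene [ 958.5 -346.6  928.8]
top [ 225.8   46.5 1255.2]
case [643.6  39.4  -0.2] -8.870322134005608
[[541.1 -66.  109. ]
 [578.1 171.1 109. ]
 [746.  144.9 109. ]
 [709.  -92.2 109. ]
 [508.6  50.4 104. ]
 [521.  129.4 104. ]
 [493.7 -77.9 109. ]
 [508.9  19.9 111. ]
 [501.2 -29.5 111. ]]
[[-2.2 -0.7]
 [-0.5 -1.4]
 [-0.  -0.5]
 [-0.4  0.9]
 [-0.8 -0. ]
 [-1.2  0.3]
 [-0.7 -0.2]
 [-0.6 -0.3]
 [-0.5 -0.1]
 [-0.4 -0.8]
 [-0.4 -1.3]
 [ 0.  -1.4]
 [-0.3 -0.7]
 [ 0.2 -0.6]
 [-0.8 -0.3]
 [-1.1 -0.4]]
grip [494.1 -78.2 108.4] [-0.7  0.1 -0.7 -0.4]
tip [509.3  18.9 110.1] [-0.8  0.2 -0.7 -0.5]
h- [508.3  51.1 102.3] [-0.7  0.1 -0.6 -0.4]
h+ [520.8 131.5 102.7] [-0.7  0.2 -0.6 -0.4]
tray [ 468.7 -279.8   -0.4] -22.45421950544524
[[ 578.1 -211.4   28. ]
 [ 497.9 -405.5   28. ]
 [ 359.3 -348.2   28. ]
 [ 439.5 -154.1   28. ]]
[[  5.5  -0.8]
 [ -0.7  39.9]
 [-29.5  36.5]
 [-24.6  -5.6]
 [-59.4   5.1]
 [-18.3 -54.9]
 [ 14.6   2.8]]
washbottle [ 671.5 -212.7  114.7] [-0.7  0.1 -0.9 -0.5]
reagent [526.6 423.6 153.2] [-1.1  0.3 -0.8 -0.7]
beaker [322.8 338.7 131.6] [-0.5  0.1 -0.3 -0.3]
```

```bash
cat > b.py <<'E'
from h import *
np.set_printoptions(precision=1,suppress=True)
T=[[75,105,28],[75,-105,28],[-75,-105,28],[-75,105,28]]
o={'top':{0:(353,163),1:(430,152),2:(440,205),3:(363,216)},'scene':{3:(160,277),0:(204,314),2:(91,338)}}
p,W,e=fit(T,o,[530,-260,.1]);print('tray',p,np.degrees(p[2]));print(W);print(e)
E
python3 b.py
```

```text
tray [ 523.7 -316.8    0.2] 8.701496279698832
[[ 582.  -201.7   28. ]
 [ 613.8 -409.3   28. ]
 [ 465.5 -432.    28. ]
 [ 433.7 -224.4   28. ]]
[[ 2.  -2.2]
 [-1.3 -0.2]
 [-0.4 -1.3]
 [ 1.1 -2.8]
 [ 0.5 -3.4]
 [-1.1 -2.1]
 [-3.1 -0.7]]
```

Request:
drive_tool:
  rows:
    - [[4,-10,0,-8,100],[8,-15,0,-16,50],[12,-20,0,-24,50],[16,-25,0,-32,50],[20,-30,0,-40,50],[23,-35,0,-48,50],[26,-40,0,-56,50],[28,-45,0,-64,50],[30,-50,0,-72,50],[31,-55,0,-79.2,50],[31,-60,0,-79.2,50],[30.85,-60,0,-79.2,50]]

```text
time: 2.2
eef_pos: [471.4, -6.8, 242.4]
orientation: [180.0, -0.0, 81.1]
contact_force: [0.9, 0.6, -0.2]
opening: 42.8
finger_force: 0.0
```

Request:
drive_tool:
  rows:
    - [[0,0,0,0,50],[0,0,0,0,50]]

```text
time: 2.4
eef_pos: [471.1, -5.5, 242.1]
orientation: [-180.0, -0.0, 81.0]
contact_force: [-0.0, -0.0, 0.9]
opening: 42.8
finger_force: 0.0
```

Request:
drive_tool:
  rows:
    - [[1.2,-4,-2,0,50],[2.27,-7.45,-5,0,50],[2.27,-7.45,-9,0,50],[2.27,-7.45,-9,0,50],[2.27,-7.45,-9,0,50]]

```text
time: 2.9
eef_pos: [493.8, -77.9, 153.2]
orientation: [-180.0, -0.0, 81.2]
contact_force: [1.3, 0.3, 0.6]
opening: 42.7
finger_force: 0.0
```

Run:
```python
from h import *;import cv2
o=r.observe();print(o['eef_pos'],o['contact_force'])
a=r.grab_frame('scene')[170:290,170:300];b=r.grab_frame('top')[130:250,250:380]
cv2.imwrite('pics/c3.png',cv2.resize(np.hstack([a,b]),None,fx=3,fy=3,interpolation=cv2.INTER_CUBIC))
```

```text
[493.81103888 -77.87147092 153.20859167] [1.26453142 0.27909995 0.56569769]
```

View pics/c3.png

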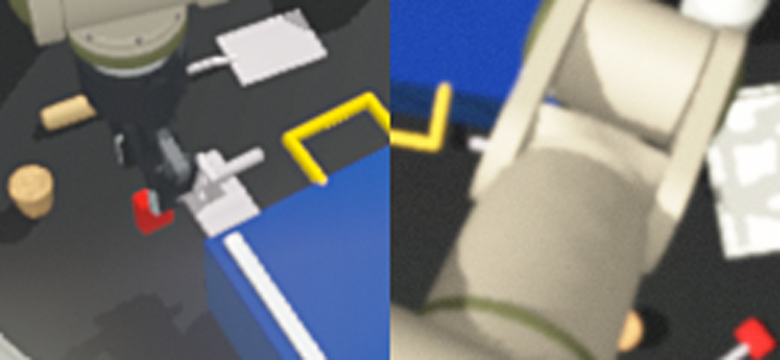

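The fingers straddle the red grip from above (scene crop, grip at about (220,239)). I'll go down onto it.

Request:
drive_tool:
  rows:
    - [[0,-0.15,-2,0,50],[0,-0.15,-4,0,50],[0,-0.15,-5.1,0,50],[0,-0.15,-5.1,0,50]]

```text
time: 3.4
eef_pos: [493.7, -80.1, 101.5]
orientation: [-180.0, -0.0, 81.1]
contact_force: [0.0, 0.8, -0.1]
opening: 43.0
finger_force: 0.0
```

Request:
drive_tool:
  rows:
    - [[0,0,0,0,5],[0,0,0,0,5],[0,0,0,0,5],[0,0,0,0,5],[0,0,0,0,5]]
  squeeze: 40

```text
time: 3.9
eef_pos: [494.3, -80.7, 102.3]
orientation: [179.9, 0.0, 81.1]
contact_force: [-0.4, 0.0, 6.7]
opening: 15.5
finger_force: 44.7
```

Request:
drive_tool:
  rows:
    - [[-0.15,-0.99,0.05,0,5],[-0.31,-1.98,0.05,0,5],[-0.46,-2.96,0.05,0,5],[-0.62,-3.95,0.05,0,5]]

```text
time: 4.3
eef_pos: [487.5, -121.0, 102.0]
orientation: [180.0, -0.0, 81.1]
contact_force: [0.7, 2.7, 3.7]
opening: 15.4
finger_force: 44.5
```

Request:
drive_tool:
  rows:
    - [[-0.31,-1.98,0,0,5],[-0.62,-3.95,0,0,5],[-0.93,-5.93,0,0,5],[-1.16,-7.41,0,0,5],[-1.16,-7.41,0,0,5],[-1.16,-7.41,0,0,5],[-1.16,-7.41,0,0,5]]

```text
time: 5.0
eef_pos: [475.9, -193.6, 101.7]
orientation: [-180.0, -0.0, 81.1]
contact_force: [-0.2, 0.6, -0.9]
opening: 15.7
finger_force: 43.8
```

Run:
```python
from h import *;import cv2
o=r.observe();print(o['eef_pos'],o['contact_force'],o['opening'])
a=r.grab_frame('scene')[190:340,130:330]
cv2.imwrite('pics/c4.png',cv2.resize(a,None,fx=3,fy=3,interpolation=cv2.INTER_CUBIC))
```

```text
[ 475.85642021 -193.57805808  101.69522007] [-0.24768337  0.58816049 -0.88161152] 15.696578546995486
```

View pics/c4.png

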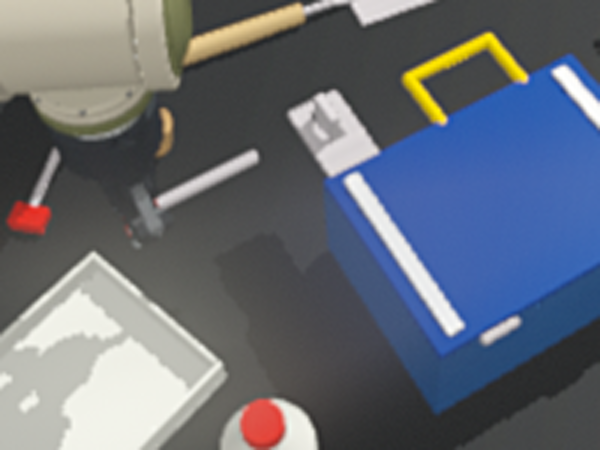

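The pin is clear of the staple and held at crop (145,210), the lid is still shut, and the tray's near corner is at crop (95,258). I'm carrying the pin to the tray.

Request:
drive_tool:
  rows:
    - [[1.0,-3.0,0.5,3.5,5],[2.0,-6.5,0.5,7,5],[3.0,-10,0.5,10.5,5],[4.2,-13.5,0.5,14,5],[5.5,-16.7,0.5,17.6,5],[5.5,-16.7,0.5,17.6,5],[5.5,-16.7,-2,17.6,5],[5.5,-16.7,-5,17.6,5],[5.5,-16.7,-7,17.6,5],[5.5,-16.7,-7,17.6,5],[5.5,-16.7,-7,17.6,5]]

```text
time: 6.15
eef_pos: [531.3, -360.6, 32.5]
orientation: [180.0, 0.0, 98.7]
contact_force: [0.2, -0.1, -0.5]
opening: 15.5
finger_force: 43.8
```

Run:
```python
from h import *;import cv2
o=r.observe();print(o['eef_pos'],o['contact_force'],o['opening'])
a=r.grab_frame('scene')[250:384,70:240];b=r.grab_frame('top')[120:254,290:460]
cv2.imwrite('pics/c5.png',cv2.resize(np.hstack([a,b]),None,fx=2.3,fy=2.3,interpolation=cv2.INTER_CUBIC))
```

```text
[ 531.29708415 -360.62123395   32.45152589] [ 0.16914725 -0.05629363 -0.4785103 ] 15.468486818125633
```

View pics/c5.png

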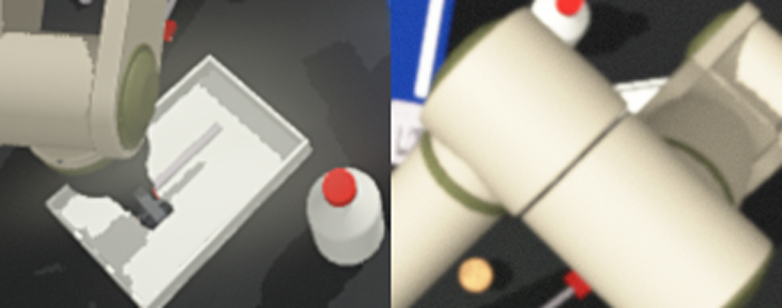

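The pin hangs inside the tray outline, with its tip at crop (218,127) and the gripper at crop (152,208). I'll lower it until it touches.

Request:
drive_tool:
  rows:
    - [[0,0,-0.5,0,5],[0,0,-0.9,0,5],[0,0,-1.1,0,5],[0,0,-1.2,0,5],[0,0,-1.2,0,5]]

```text
time: 6.75
eef_pos: [530.9, -361.2, 19.7]
orientation: [-180.0, -0.0, 98.7]
contact_force: [0.1, 0.4, -0.3]
opening: 15.8
finger_force: 43.8
```

Request:
drive_tool:
  rows:
    - [[0,0,-0.1,0,5],[0,0,-0.2,0,5],[0,0,-0.2,0,5]]

```text
time: 7.05
eef_pos: [530.9, -361.2, 17.7]
orientation: [-180.0, -0.0, 98.7]
contact_force: [0.4, 0.3, -1.3]
opening: 15.8
finger_force: 43.8
```

Request:
drive_tool:
  rows:
    - [[0,0,0,0,40],[0,0,0,0,40],[0,0,0,0,40],[0,0,0,0,40],[0,0,3,0,40],[0,0,7,0,40],[0,0,11,0,40],[0,0,16,0,40],[0,0,19,0,40],[0,0,19,0,40]]

```text
time: 8.05
eef_pos: [532.1, -362.1, 213.1]
orientation: [179.7, 0.4, 98.7]
contact_force: [-0.5, 0.6, 0.6]
opening: 34.0
finger_force: 0.0
```

Request:
drive_tool:
  rows:
    - [[-0.5,4,0,-6,40],[-1,8,0,-12,40],[-1.5,12,0,-17.6,40],[-1.5,16,0,-17.6,40],[-1.5,20,0,-17.6,40],[-1.5,24,0,-17.6,40],[-1.5,28,0,-17.6,40],[-1.5,32,0,-17.6,40],[-1.6,36,0,-17.6,40],[-1.6,40,0,-17.6,40],[-1.6,43,0,-17.6,40],[-1.6,45.1,0,-17.6,40]]

```text
time: 9.25
eef_pos: [514.2, 91.8, 206.9]
orientation: [-179.9, -0.0, 81.2]
contact_force: [0.2, -0.1, 0.2]
opening: 34.2
finger_force: 0.0
```

Run:
```python
from h import *;import cv2
o=r.observe();print(o['eef_pos'],o['orientation'],o['contact_force'],o['opening'])
a=r.grab_frame('scene')[180:384,70:330];b=r.grab_frame('top')[120:324,290:460]
cv2.imwrite('pics/c6.png',cv2.resize(np.hstack([a,b]),None,fx=1.8,fy=1.8,interpolation=cv2.INTER_CUBIC))
```

```text
[514.24662259  91.81130408 206.94399412] [-1.79910718e+02 -1.79480510e-03  8.11909903e+01] [ 0.20854541 -0.0549318   0.20586426] 34.181894300371106
```

View pics/c6.png

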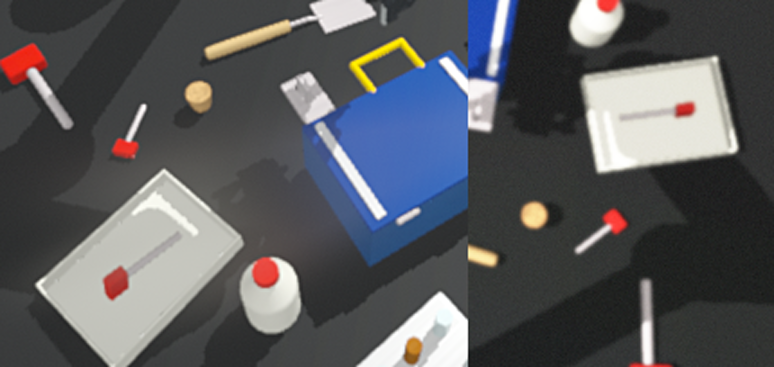

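The pin lies in the tray, with its grip at crop (116,283). Now the lid handle: I'll go down, then close.

Request:
drive_tool:
  rows:
    - [[0.05,-0.15,-4,0,40],[0.05,-0.15,-7,0,40],[0.05,-0.15,-9,0,40],[0.05,-0.15,-11.2,0,40],[0.05,-0.15,-11.2,0,40]]

```text
time: 9.85
eef_pos: [513.9, 87.5, 93.1]
orientation: [-179.7, 0.0, 81.1]
contact_force: [0.3, 0.6, 0.0]
opening: 34.3
finger_force: 0.0
```

Request:
drive_tool:
  rows:
    - [[0,0,0,0,2],[0,0,0,0,2],[0,0,0,0,2],[0,0,0,0,2],[0,0,0,0,2]]
  squeeze: 30

```text
time: 10.35
eef_pos: [514.7, 88.1, 96.6]
orientation: [-179.9, 0.0, 81.1]
contact_force: [-5.5, -1.9, 0.9]
opening: 8.7
finger_force: 29.4
```

Request:
drive_tool:
  rows:
    - [[0.05,-0.01,1.1,0,2],[0.15,-0.02,2.2,0,2],[0.3,-0.05,3.29,0,2],[0.5,-0.08,4.36,0,2],[0.76,-0.12,5.43,0,2],[1.08,-0.17,6.49,0,2],[1.44,-0.22,7.52,0,2],[1.86,-0.29,8.54,0,2],[1.86,-0.29,8.54,0,2]]

```text
time: 11.25
eef_pos: [533.4, 85.2, 183.7]
orientation: [-180.0, 0.0, 81.1]
contact_force: [-8.8, -2.1, 4.6]
opening: 8.8
finger_force: 29.9
```

Request:
drive_tool:
  rows:
    - [[0.4,-0.07,1.0,0,2],[0.87,-0.15,1.96,0,2],[1.43,-0.24,2.91,0,2],[2.03,-0.33,3.82,0,2],[2.69,-0.43,4.7,0,2],[3.38,-0.54,5.55,0,2],[4.11,-0.66,6.36,0,2],[4.89,-0.78,7.13,0,2],[5.69,-0.9,7.87,0,2],[6.54,-1.03,8.56,0,2],[6.54,-1.03,8.56,0,2]]

```text
time: 12.35
eef_pos: [599.6, 74.8, 271.2]
orientation: [179.8, 0.0, 81.1]
contact_force: [-9.9, -1.3, 13.1]
opening: 8.8
finger_force: 30.3
```

Request:
drive_tool:
  rows:
    - [[0.78,-0.14,0.75,0,2],[1.68,-0.28,1.37,0,2],[2.63,-0.43,1.93,0,2],[3.59,-0.57,2.44,0,2],[4.57,-0.73,2.89,0,2],[5.6,-0.89,3.3,0,2],[5.6,-0.89,3.3,0,2],[5.6,-0.89,3.3,0,2]]

```text
time: 13.15
eef_pos: [656.3, 65.9, 303.3]
orientation: [179.6, -0.0, 81.1]
contact_force: [-1.0, 0.3, 5.2]
opening: 8.7
finger_force: 30.5
```

Request:
drive_tool:
  rows:
    - [[0,0,0,0,30],[0,0,0,0,30],[0,0,0,0,30],[0,0,0,0,30],[0,0,1.5,0,30],[0,0,3.5,0,30],[0,0,6,0,30],[0,0,9,0,30],[0,0,9,0,30]]

```text
time: 14.05
eef_pos: [655.8, 66.2, 394.2]
orientation: [179.6, -0.0, 81.1]
contact_force: [0.1, 0.6, 0.7]
opening: 25.9
finger_force: 0.0
```

Request:
drive_tool:
  rows:
    - [[-3,0,0,0,30],[-7,0,0,0,30],[-11,0,0,0,30],[-15,2,0,0,30],[-19,5,0,0,30],[-19,9,0,0,30],[-19,13,0,0,30],[-19,13,0,0,30]]

```text
time: 14.85
eef_pos: [464.4, 199.5, 389.2]
orientation: [-179.9, -0.0, 81.4]
contact_force: [-0.2, -0.8, -0.4]
opening: 25.5
finger_force: 0.0
```

Run:
```python
from h import *;import cv2
o=r.observe();print(o['eef_pos'],o['contact_force'],o['opening'])
cv2.imwrite('pics/c7.png',r.grab_frame('scene'))
```

```text
[464.44598405 199.50783416 389.19605058] [-0.23187186 -0.80415601 -0.3600915 ] 25.460817248532972
```

View pics/c7.png

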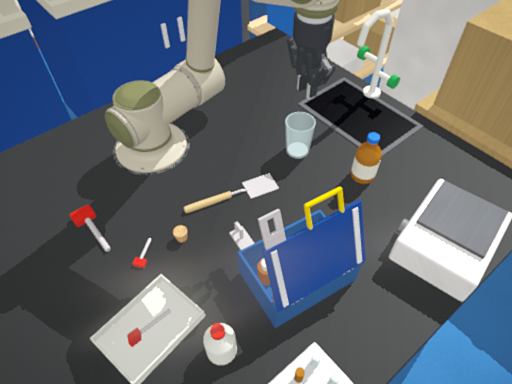

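The lid stands wide open with its handle at (325,205). The pin lies in the tray, grip at (134,338), the bottles and beaker are upright, and the arm is clear of everything.

```bash
python3 -c "
from plant import r
print(r.hand_in())"
```

```text
the job is handed in; nothing more can be done
None
```

The pin is out and lying in the white tray, the lid stands open on its own at about 1.2 rad, and nothing was tipped; the job is handed in, but the hand-in call returned no verdict.

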